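# Stand up the fallen spacer and press the row on the sprung stop

### The arm

A 6-joint arm with a two-finger parallel gripper is mounted at the origin on a cart in front of the work surface, level with it; the furniture and walls round the work are solid. World frame = base frame: x ahead of the robot, y to its left, z up, the work surface at z = 0. Lengths are in m, angles in rad, forces in N, time in s.
With the tool pointing down it reaches from about 0.3 to 0.875 m from the base axis. Payload 6.4 kg.
Tool frame: the origin (TCP) lies between the finger pads; the fingertips stand 25 mm ahead of it and the grasp point (between the pads) lies 6 mm ahead of it; z points along the fingers, y is the line along which they close (so a half turn about z gives the same grasp; the last joint's range is limited). The gripper opens to 85 mm and grips with 20 to 120 N. Pads are 22 mm wide; open, the fingers measure 114 mm over their backs; the gripper's body (76 mm by 85 mm) begins 54 mm behind the grasp point. The pads swing forward as they close: fully open they stand 13 mm farther back than shut.
Start: joints at [1.081, 0.181, 1.607, -0, 1.354, -0.206], TCP at [0.161, 0.552, 0.256] pointing down, gripper open.
Joint ranges: [-2.99, 2.99], [-0.89, 2.07], [0.3, 2.58], [-1.14, 4.28], [0, 2.63], [-3.12, 3.12]. Speed limits (rad/s): [2.57, 2.57, 3.01, 3.14, 3.14, 3.14].

### API

Orientations are given as a unit quaternion [w, x, y, z].
In Python, from bench import ctrl gives the robot as it stands.
- The arm moves only by the tool servo_tool, never from a script. Its argument "series" is text: rows parted by semicolons, each of 7 numbers parted by spaces: the gripper command: -1 is fully open, 1 is shut, values between are in proportion, then the shift along the tool's x, y, z in m, then the turn, a rotation vector about the tool's x, y, z in degrees. A call has 1 to 12 rows; each row is the pose to reach, as a shift and turn from the pose commanded when the call began, along the tool's axes at that moment; what a row does not reach only later rows make up. A row lasts 1/12 s, in which the tool goes at most 41.7 mm and 7.16 degrees, less where a joint would pass 70% of its speed; a pose out of reach is approached as far as the arm can. A call with a gripper value outside its range is refused whole. The fingers move at their own pace and stop on an object; the grip force is fixed at half the most. Time passes only in rows, so rows that repeat a pose let the fingers close. It gives the time, the measured TCP pose, the force, the opening and the grip force at its end, in the units of the state.
- ctrl.get_obs(): the state, without advancing time (a new reading comes with each control period).
- ctrl.camera(name): name is "side" or "top" or "wrist"; returns a dict with "img" (420x560x3 uint8, red, green, blue), "z_map" (420x560 float32, m along the optical axis (not along the pixel's ray), 0 where there is no reading), "fovy" (degrees; the focal length in pixels is half the picture's height over the tangent of half this angle, whatever the lens; pixels are square), "cx", "cy" (the principal point, pixels), "extrinsics" (4x4, takes a point from camera to world coordinates); the wrist camera has in their place "T_tool_cam" (4x4, takes a point from camera to tool coordinates, whose origin is the TCP and whose axes are the flange's). Camera axes: x right, y down, z forward; pixel columns grow to the right and rows downward; lengths in m; the calibration is good to about 2 mm. The wrist camera is an equidistant fisheye: a pixel r from the principal point sees the ray r / f radians off the axis. A picture is of the moment at which its call begins: read the wrist's pose just before it.
- ctrl.hand_in(): hands the job in; it is judged then, once.
The state is a dict: "time_s": time; "q": joint angles; "dq": joint speeds; "joint_efforts": joint torques, N m; "eef_pos": TCP position; "eef_rot": TCP orientation; "wrist_force": force on the tool from outside, world axes, zero at the start; "torque": the same for the moment, N m; "opening": opening from 0.0 (shut) to 1.0 (fully open); "grasp_force": force on a finger pad.
Only numpy, scipy, OpenCV 4.12 (cv2) and the standard library are available. Lean on these libraries where they do the work, as an engineer would, in place of code of your own. Each camera call takes 0.05 s, during which the arm holds its last target. There are 200 camera calls.

### The job

One of the three steel spacers in the lane of the jig has fallen over: stand it on its end in the lane, behind the two that are still standing, before the stop is pressed. Then press it straight along the lane, without bearing down on it, so that the whole row is closed up against the sprung stop and the stop's pointer is midway between its two raised marks, keep it steady there for at least two seconds, and finish while still pressing with the fingers on that spacer, because I am about to tack the row together. Do not drive the stop in to its end, do not topple the standing spacers, and leave the tools and the tin round the jig where they are.

Things in the scene. Friction and masses are not known exactly. Their poses are not given: they have to be found in the camera images.
- jig: fixed dark steel plate 100 x 515 x 6 mm on the bench; origin on the bench surface on the lane's centre line, z up, top at 6 mm. Lane along y between two rails (46 mm apart, 12 mm wide, tops at 10 mm, from y = -270 to 150 mm). Grey spring housing of the stop (60 mm wide, 62 mm high) at y = 160 to 225 mm; the -y end is open. Place and yaw vary
- stop (a joint): travel of the sprung stop pad along the jig's +y, m: 0 released, 0.030 its end. The spring pushes back with 2 N at 0 and 0.5 N more per mm (7 N at 0.010, 12 N at 0.020). A steel cross-bar pointer on the pad slides over the housing; it is level with the two pairs of raised marks on the housing top at 0.010 and 0.020, midway at 0.015
- pad_face (a point): centre of the front face (looking to the jig's -y) of the stop's steel pad, 42 mm wide, 56 mm high, 40 mm above the bench; at y = +120 mm in the jig's frame when released; moves with the pad
- pointer (a point): top of the pointer of the stop, at y = 175 mm in the jig's frame when released, between marks at y = 185 and 195 mm; moves with the pad
- spacer_1: steel box-section tube open at both ends, 40 (x) x 45 (y) x 65 mm (z, along the tube), walls 4 mm, 0.21 to 0.42 kg, origin at its centre; stands upright in the lane, up to a few mm off the stop pad
- spacer_2: steel box-section tube open at both ends, 40 (x) x 45 (y) x 65 mm (z, along the tube), walls 4 mm, 0.21 to 0.42 kg, origin at its centre; stands upright in the lane behind spacer_1 (towards -y), 0 to 14 mm off it
- tipped_spacer: steel box-section tube open at both ends, 40 (x) x 45 (y) x 65 mm (z, along the tube), walls 4 mm, 0.21 to 0.42 kg, origin at its centre; the fallen one, lying in the lane 45 mm high with its z axis along the lane, its centre 0.15 to 0.23 m from spacer_2's, towards -y. Standing, its centre is 38.5 mm above the bench; either end may be up. Grip it across the lane (40 mm)
- square: engineer's try square lying on the bench beyond the jig, 90 x 125 x 16 mm, origin under its centre; leave alone
- tin: low round lidded tin, 68 mm wide, 42 mm high, on the bench beyond the jig, origin under its centre; leave alone
- screwdriver: screwdriver, 27 x 233 x 27 mm, lying on the bench on the robot's side of the jig, alongside it, origin under its centre; leave alone
Things that resemble listed ones, but are neither listed nor needed, are in the scene too. Leave any blue or green look-alike of the tipped_spacer alone.

How it is judged:
On the way, in this order (a step that is already met when the one before it is completed fails the run):
1. the fallen spacer stands on its end in the lane, stop not yet pressed (x of tipped_spacer in the frame of jig between -0.012 and 0.012 m and angle between the z axis of tipped_spacer and the z axis of jig, either way round below 0.09 rad and z of tipped_spacer in the frame of jig between 0.033 and 0.044 m and angle between the x axis of tipped_spacer and the x axis of jig, either way round below 0.15 rad and value of joint stop below 0.004 m and linear speed of tipped_spacer below 0.1 m/s), for 0.2 s.
2. the row is pressed against the stop, pointer between the marks, for two seconds (x of tipped_spacer in the frame of jig between -0.012 and 0.012 m and angle between the z axis of each of tipped_spacer, spacer_1, spacer_2 and the z axis of jig, either way round below 0.09 rad and z of tipped_spacer in the frame of jig between 0.033 and 0.044 m and angle between the x axis of tipped_spacer and the x axis of jig, either way round below 0.15 rad and value of joint stop between 0.01 and 0.02 m and contact force between spacer_1 and spacer_2 between 5 and 25 N and contact force between spacer_2 and tipped_spacer between 5 and 30 N and contact force between the fingers and tipped_spacer above 2 N), for 2 s.
At the end, for the whole second after the job is handed in: All spacers upright (0.09 rad), the fallen one in the lane (12 mm, z 33-44 mm, square to 0.15 rad); stop pressed in 10 to 20 mm and steady (4 mm/s); 5-25 N between spacers 1 and 2, 5-30 N between spacer 2 and the fallen one, and the fingers pressing on that one (over 2 N) (all of step 2 and velocity of joint stop between -0.004 and 0.004 m/s); the arm keeps its last pose, push and grip.
It fails at once if the stop is driven to its end (over 27 mm) (value of joint stop above 0.027 m).
It fails at once if a standing spacer is toppled (angle between the z axis of any of spacer_1, spacer_2 and the z axis of jig, either way round above 0.5 rad).
It fails at once if a tool or the tin is moved by more than 30 mm (distance of any of square, tin, screwdriver from where it was at the start of the episode above 0.03 m).
It also fails if it takes over 51 s, if anything falls off the work surface, if the arm or the gripper's body presses on something with over 40 N, if the wrist force passes 120 N, or if a joint passes its speed limit or range.

## Working session

There is one attempt and no reset: what is moved stays moved. The work goes in short steps, Python scripts to look and compute and a tool call to move; the robot and the scene stay as the last step left them, time stands still between calls to the robot, and variables do not carry over. Pictures are saved under pics/ and viewed, at most 10 in all, crops included, and the job is handed in when it is done.

Besides the shell and the picture viewer there is one more tool, called after "Request:" as name(argument=value, ...) on one line, values as JSON. servo_tool: Moves the arm, as the interface text tells. Its arguments: {"type":"object","properties":{"series":{"type":"string"}},"required":["series"]}

```bash
mkdir -p pics; ls; cat > h.py <<'E'
import numpy as np, cv2
from bench import ctrl
from scipy.spatial.transform import Rotation as R
def cloud(d):
    h,w=d["z_map"].shape; f=h/2/np.tan(np.radians(d["fovy"])/2)
    v,u=np.mgrid[:h,:w]; z=d["z_map"]
    P=np.stack([(u-d["cx"])/f*z,(v-d["cy"])/f*z,z],-1)
    E=np.array(d["extrinsics"]); W=P@E[:3,:3].T+E[:3,3]; W[z==0]=np.nan
    return W
def snap(n,fn):
    d=ctrl.camera(n); cv2.imwrite("pics/"+fn,cv2.cvtColor(d["img"],cv2.COLOR_RGB2BGR)); return d
E
python3 - <<'E'
from h import *
o=ctrl.get_obs(); print({k:np.round(v,3) for k,v in o.items()})
for n in ("top","side"):
    d=snap(n,n+"0.png"); W=cloud(d); np.save(n+"0.npy",W); np.save(n+"0i.npy",d["img"])
    print(n,d["fovy"],np.round(d["extrinsics"],3).tolist())
E
```

```text
pics
{'time_s': np.float64(0.0), 'q': array([ 1.081,  0.182,  1.608, -0.   ,  1.354, -0.206]), 'dq': array([ 0.001,  0.   ,  0.001,  0.001,  0.001, -0.   ]), 'joint_efforts': array([ 2.0000e-03, -4.4486e+01, -3.5134e+01, -0.0000e+00,  9.0000e-03,
       -0.0000e+00]), 'eef_pos': array([0.161, 0.552, 0.255]), 'eef_rot': array([-0.   ,  0.141,  0.99 , -0.001]), 'wrist_force': array([-0.77 , -0.114,  0.167]), 'torque': array([0.018, 0.061, 0.032]), 'grasp_force': np.float64(0.0), 'opening': np.float64(0.995)}
top 50.83042116620021 [[-0.013, -0.988, 0.151, 0.376], [-1.0, 0.009, -0.025, 0.1], [0.024, -0.152, -0.988, 0.954], [0.0, 0.0, 0.0, 1.0]]
side 46.60288430797043 [[-1.0, 0.003, -0.018, 0.521], [0.016, 0.575, -0.818, 0.793], [0.008, -0.818, -0.575, 0.572], [0.0, 0.0, 0.0, 1.0]]
```

View pics/top0.png

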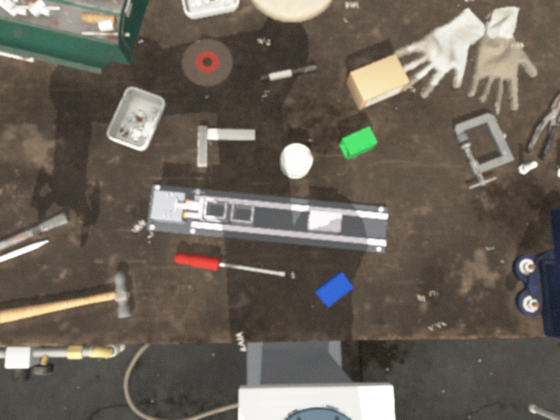

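View pics/side0.png

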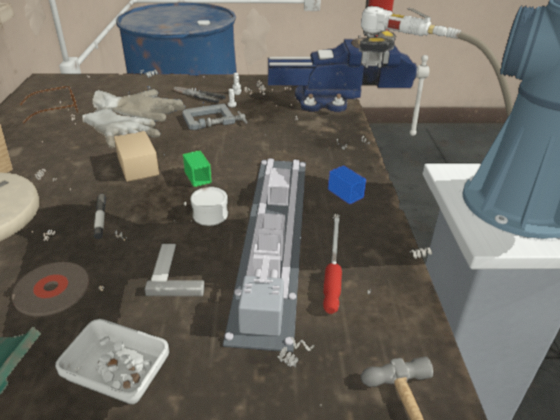

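Top view: the jig runs from housing (165,205) to its open end (385,230). The standing spacers are at (215,209) and (242,213). Candidates for the fallen one are the silver (325,219), the green (358,142) and the blue (333,290). Only the silver one lies in the lane, and green and blue are named decoys.

```bash
python3 - <<'E'
from h import *
for n in ("top","side"):
    W=np.load(n+"0.npy"); 
    m=(W[...,0]>.33)&(W[...,0]<.62)&(W[...,1]>-.2)&(W[...,1]<.45)
    P=W[m]
    b=(P[:,2]<.004); print(n,"bench z",np.median(P[b][:,2]))
    for lo,hi in((.0455,.057),(.064,.09),(.057,.064)):
        k=(m&(W[...,2]>lo)&(W[...,2]<hi)).astype(np.uint8)
        c,l,s,ce=cv2.connectedComponentsWithStats(k)
        for i in range(1,c):
            if s[i,4]>40:
                q=W[l==i]; r=cv2.minAreaRect((q[:,:2]*1000).astype(np.float32))
                print(n,lo,s[i].tolist(),np.round(q.mean(0),4),np.round(np.median(q[:,2]),4),np.round(r[0],1),np.round(r[1],1),round(r[2],1))
im=cv2.cvtColor(np.load("top0i.npy"),cv2.COLOR_RGB2BGR)
a=cv2.resize(im[175:260,140:400],(780,255),interpolation=3)
s=cv2.cvtColor(np.load("side0i.npy"),cv2.COLOR_RGB2BGR)
b=cv2.resize(s[150:350,220:320],(170,340));b2=cv2.resize(s[150:250,230:330],(340,340));b3=cv2.resize(s[240,220:320][None].repeat(1,0),(10,340))
c=np.hstack([b,b2,cv2.resize(s[240:350,220:310],(270,340))])
cv2.imwrite("pics/crop0.png",np.vstack([a,c]))
E
```

```text
top bench z 0.0008809878031859064
top 0.0455 [185, 194, 15, 11, 58] [0.5308 0.2533 0.0481] 0.0477 [534.6 250.1] [28.9 19.4] 83.6
top 0.0455 [176, 209, 22, 13, 66] [0.5029 0.2611 0.0488] 0.0479 [503.5 264.3] [21.  45.5] 23.0
top 0.0455 [309, 210, 33, 23, 608] [ 0.4863 -0.0235  0.0519] 0.052 [486.6 -23.6] [64.8 40.4] 83.7
top 0.0455 [318, 273, 35, 26, 344] [ 0.3503 -0.0414  0.047 ] 0.0469 [347.7 -39.8] [39.7 64. ] 35.8
top 0.064 [166, 192, 62, 28, 449] [0.5165 0.2334 0.0694] 0.0694 [515.4 240.1] [124.8  48.4] 81.2
top 0.064 [230, 202, 25, 22, 174] [0.5038 0.1463 0.0711] 0.0716 [504.1 146.4] [44.7 40.5] 83.2
top 0.057 [151, 190, 35, 31, 649] [0.5211 0.2982 0.062 ] 0.0623 [521.7 297.6] [65.4 60.3] 83.4
side bench z -0.0006341413513013539
side 0.0455 [268, 168, 22, 20, 384] [ 0.4868 -0.0196  0.0502] 0.0503 [486.5 -22.7] [68.9 39.9] 84.3
side 0.0455 [263, 220, 19, 8, 97] [0.5033 0.1285 0.0511] 0.0517 [504.2 129. ] [32.2 11.9] 10.2
side 0.0455 [257, 240, 21, 10, 106] [0.5127 0.183  0.0515] 0.0517 [515.9 184.6] [38.2 17.9] 27.2
side 0.0455 [253, 262, 9, 8, 50] [0.5285 0.233  0.051 ] 0.051 [528.8 233.7] [ 6.3 12.9] 85.4
side 0.0455 [269, 263, 11, 6, 56] [0.5022 0.2356 0.0514] 0.0513 [502.3 235.4] [ 3.3 15.5] 89.4
side 0.0455 [238, 307, 44, 12, 243] [0.5245 0.3306 0.0512] 0.051 [524.6 329. ] [11.4 60.3] 88.9
side 0.064 [253, 213, 32, 69, 861] [0.5115 0.2034 0.0682] 0.0681 [512.1 204. ] [162.4  42.2] 82.9
side 0.057 [264, 217, 18, 5, 56] [0.5033 0.1283 0.0604] 0.0602 [502.7 128.3] [ 5.3 29.6] 83.0
side 0.057 [258, 238, 20, 5, 64] [0.5119 0.1828 0.0604] 0.0604 [511.9 182.8] [31.   6.3] 2.1
side 0.057 [238, 276, 46, 37, 1298] [0.5218 0.3045 0.0611] 0.0612 [521.8 300.3] [66.  60.1] 83.6
```

View pics/crop0.png

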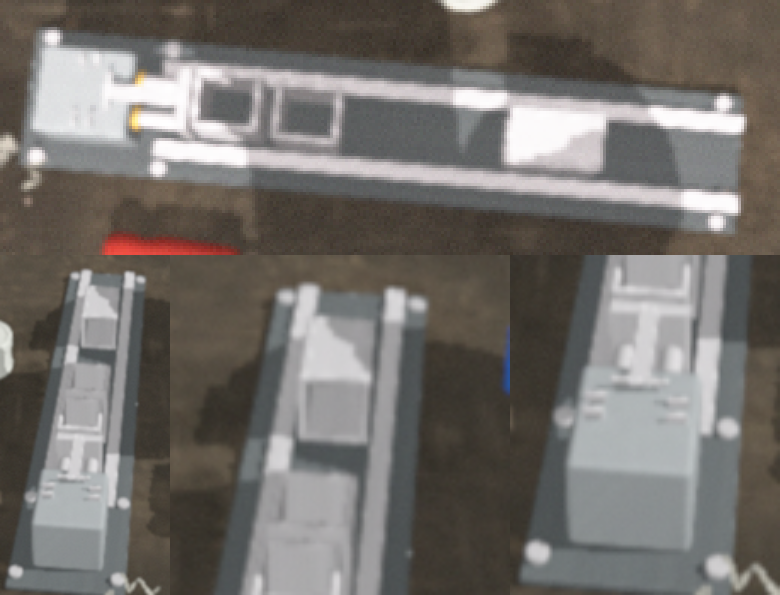

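The enlarged crop confirms it: the silver spacer lies in the lane, at crop (555,138) and in the side view at (280,185). Jig yaw is about -6.4° with its origin near (0.500, 0.108). I'll approach with the tool tilted 45° towards -y.

```bash
cat >> h.py <<'E'
YAW=np.radians(-6.4); JY=np.array([-np.sin(YAW),np.cos(YAW),0]); JX=np.array([np.cos(YAW),np.sin(YAW),0]); JZ=np.array([0,0,1.])
O=np.array([.5217,.299,0])-.1925*JY
def obs():
    o=ctrl.get_obs(); q=o["eef_rot"]; Rm=R.from_quat([q[1],q[2],q[3],q[0]]); return o,np.array(o["eef_pos"]),Rm
def tojig(p): p=np.asarray(p)-O; return np.array([p@JX,p@JY,p@JZ])
def goal(c,th,d):
    "c: jig point; th: tilt about tool y deg; TCP lies d behind c along tool z"
    B=R.from_matrix(np.stack([JY,JX,-JZ],1))*R.from_euler('y',th,degrees=True)
    w=O+c[0]*JX+c[1]*JY+c[2]*JZ; return w-d*B.as_matrix()[:,2],B
def plan(c,th,d):
    o,p,Rm=obs(); t,B=goal(c,th,d)
    print("shift mm",np.round(Rm.inv().apply(t-p)*1000,1),"turn deg",np.round((Rm.inv()*B).as_rotvec(degrees=True),1),"| tcp jig mm",np.round(tojig(p)*1000,1),"tilt/yaw err",np.round((B.inv()*Rm).as_rotvec(degrees=True),1),"F",np.round(o["wrist_force"],1),"t",round(float(o["time_s"]),2),"open",round(float(o["opening"]),3),"gf",round(float(o["grasp_force"]),1))
E
python3 - <<'E'
from h import *
T=tojig([.4866,-.0230,.0285]); print("tipped",T*1000, "sp2",tojig([.504,.1464,0])*1000)
plan([T[0],T[1],.15],-45,.014)
E
```

```text
tipped [   1.01174221 -131.40582949   28.5       ] sp2 [-0.57953311 38.87801544  0.        ]
shift mm [-472.  -450.5   96.1] turn deg [ 31.3 -37.2  75.7] | tcp jig mm [-386.8  403.3  255.5] tilt/yaw err [-31.3  37.2 -75.7] F [-1.   0.1  0.1] t 0.1 open 0.999 gf 0.0
```

Request:
servo_tool(series="-1 -472 -450 96 31.3 -37.2 75.7")

```text
time_s: 0.18
eef_pos: [0.1806, 0.5188, 0.251]
eef_rot: [0.022, 0.192, 0.981, -0.023]
wrist_force: [1.4, -0.9, -0.1]
opening: 1.004
grasp_force: 0.0
```

I sent millimetres where metres are wanted. It was a single row in the intended direction, so no harm done. I'll print in metres from here.

```bash
sed -i 's/"shift mm",np.round(Rm.inv().apply(t-p)\*1000,1)/"shift",np.round(Rm.inv().apply(t-p),4)/' h.py; python3 - <<'E'
from h import *
plan([.001,-.1314,.15],-45,.014)
E
```

```text
shift [-0.4792 -0.3729  0.1301] turn deg [ 29.  -34.5  69.8] | tcp jig mm [-363.5  372.9  251. ] tilt/yaw err [-29.   34.5 -69.8] F [ 1.4 -0.9 -0.1] t 0.18 open 1.004 gf 0.0
```

Request:
servo_tool(series="-1 -0.479 -0.373 0.130 29 -34.5 69.8;-1 -0.479 -0.373 0.130 29 -34.5 69.8;-1 -0.479 -0.373 0.130 29 -34.5 69.8;-1 -0.479 -0.373 0.130 29 -34.5 69.8;-1 -0.479 -0.373 0.130 29 -34.5 69.8;-1 -0.479 -0.373 0.130 29 -34.5 69.8;-1 -0.479 -0.373 0.130 29 -34.5 69.8;-1 -0.479 -0.373 0.130 29 -34.5 69.8;-1 -0.479 -0.373 0.130 29 -34.5 69.8;-1 -0.479 -0.373 0.130 29 -34.5 69.8;-1 -0.479 -0.373 0.130 29 -34.5 69.8;-1 -0.479 -0.373 0.130 29 -34.5 69.8")

```text
time_s: 1.18
eef_pos: [0.4283, 0.0853, 0.1779]
eef_rot: [0.257, 0.69, 0.612, -0.288]
wrist_force: [1.2, 0.6, -0.6]
opening: 1.001
grasp_force: 0.0
```

```bash
python3 - <<'E'
from h import *
plan([.001,-.1314,.12],-45,.014)
E
```

```text
shift [-0.0295  0.0706  0.0984] turn deg [-0.2  0.4 -0.4] | tcp jig mm [-69.  -30.2 177.9] tilt/yaw err [ 0.2 -0.4  0.4] F [ 1.2  0.6 -0.6] t 1.18 open 1.001 gf 0.0
```

Request:
servo_tool(series="-1 -0.0295 0.0706 0.0984 0 0 0;-1 -0.0295 0.0706 0.0984 0 0 0;-1 -0.0295 0.0706 0.0984 0 0 0;-1 -0.0295 0.0706 0.0984 0 0 0;-1 -0.0295 0.0706 0.0984 0 0 0;-1 -0.0295 0.0706 0.0984 0 0 0")

```text
time_s: 1.68
eef_pos: [0.4871, -0.0111, 0.1301]
eef_rot: [0.256, 0.689, 0.614, -0.287]
wrist_force: [-0.2, -0.4, 0.2]
opening: 1.0
grasp_force: 0.0
```

```bash
python3 - <<'E'
from h import *
plan([.001,-.1314,.0285],-45,.014)
snap("side","side1.png")
E
```

```text
shift [0.0637 0.0008 0.066 ] turn deg [-0.1  0.2 -0.2] | tcp jig mm [   0.2 -119.6  130.1] tilt/yaw err [ 0.1 -0.2  0.2] F [-0.2 -0.4  0.2] t 1.68 open 1.0 gf 0.0
```

View pics/side1.png

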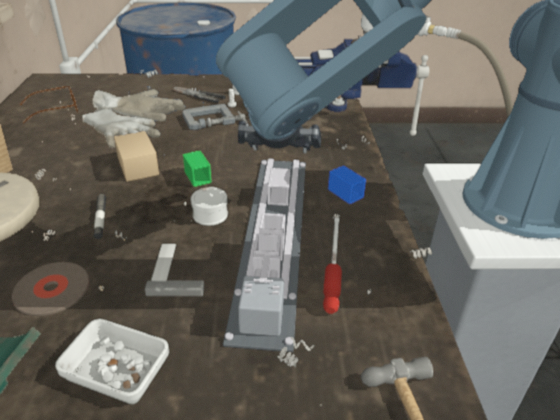

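The side view shows the gripper at (280,135), above and in line with the fallen spacer at (280,185). Nothing is disturbed, so I'll descend vertically.

Request:
servo_tool(series="-1 0.0215 0.0008 0.022 0 0.2 -0.2;-1 0.043 0.0008 0.044 0 0.2 -0.2;-1 0.055 0.0008 0.057 0 0.2 -0.2;-1 0.0637 0.0008 0.066 0 0.2 -0.2;-1 0.0637 0.0008 0.066 0 0.2 -0.2")

```text
time_s: 2.15
eef_pos: [0.4864, -0.0118, 0.0368]
eef_rot: [0.254, 0.687, 0.617, -0.287]
wrist_force: [-0.8, -0.5, -0.1]
opening: 0.999
grasp_force: 0.0
```

```bash
python3 - <<'E'
from h import *
plan([.001,-.1314,.0285],-45,.014)
E
```

```text
shift [-0.002   0.0014 -0.0003] turn deg [-0.1  0.   0.3] | tcp jig mm [  -0.4 -120.3   36.8] tilt/yaw err [ 0.1 -0.  -0.3] F [-0.8 -0.5 -0.1] t 2.15 open 0.999 gf 0.0
```

Request:
servo_tool(series="1 -0.002 0.0014 0 0 0 0;1 -0.002 0.0014 0 0 0 0;1 -0.002 0.0014 0 0 0 0;1 -0.002 0.0014 0 0 0 0;1 -0.002 0.0014 0 0 0 0;1 -0.002 0.0014 0 0 0 0;1 -0.002 0.0014 0 0 0 0;1 -0.002 0.0014 0 0 0 0")

```text
time_s: 2.82
eef_pos: [0.4902, -0.0143, 0.0416]
eef_rot: [0.255, 0.689, 0.616, -0.285]
wrist_force: [-1.6, 4.9, 6.7]
opening: 0.461
grasp_force: 61.3
```

```bash
python3 - <<'E'
from h import *
plan([.001,-.1314,.13],-45,.014)
E
```

```text
shift [-0.0689 -0.0026 -0.0701] turn deg [ 0.  0. -0.] | tcp jig mm [   3.6 -122.3   41.6] tilt/yaw err [-0. -0.  0.] F [-1.6  4.9  6.7] t 2.82 open 0.461 gf 61.3
```

Request:
servo_tool(series="1 -0.02 0 -0.02 0 0 0;1 -0.04 0 -0.04 0 0 0;1 -0.06 0 -0.06 0 0 0;1 -0.0689 -0.002 -0.070 0 0 0;1 -0.0689 -0.002 -0.070 0 0 0;1 -0.0689 -0.002 -0.070 0 0 0")

```text
time_s: 3.32
eef_pos: [0.4879, -0.0135, 0.1387]
eef_rot: [0.255, 0.689, 0.616, -0.285]
wrist_force: [-0.1, -0.2, -2.8]
opening: 0.459
grasp_force: 61.2
```

```bash
python3 - <<'E'
from h import *
plan([.001,-.1314,.13],-45,.014)
plan([.002,-.06,.13],45,.014)
d=snap("side","side2.png")
E
```

```text
shift [-0.0007 -0.0003 -0.0011] turn deg [ 0.  -0.1 -0. ] | tcp jig mm [   1.3 -121.8  138.7] tilt/yaw err [-0.   0.1  0. ] F [-0.1 -0.2 -2.8] t 3.32 open 0.459 gf 61.2
shift [ 0.0359  0.0007 -0.0375] turn deg [ 0.  89.9 -0. ] | tcp jig mm [   1.3 -121.8  138.7] tilt/yaw err [ -0.  -89.9   0. ] F [-0.1 -0.2 -2.8] t 3.32 open 0.459 gf 61.2
```

View pics/side2.png

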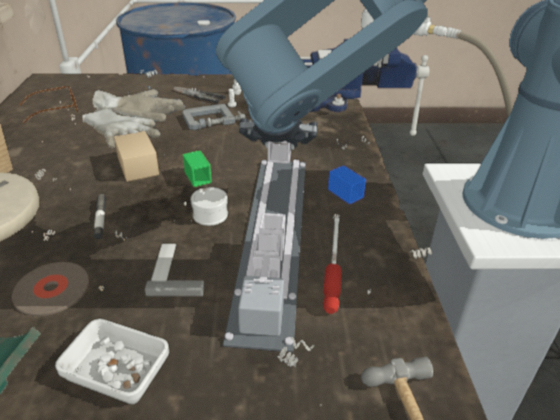

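The spacer is in the gripper at (280,152), still level and clear of the jig. Wrist force has dropped by 2.8 N, about its weight. Next I'll turn it 90° about tool y.

Request:
servo_tool(series="1 0.003 0 -0.003 0 7 0;1 0.006 0 -0.006 0 14 0;1 0.009 0 -0.009 0 21 0;1 0.012 0 -0.012 0 28 0;1 0.015 0 -0.015 0 35 0;1 0.018 0 -0.018 0 42 0;1 0.021 0 -0.021 0 49 0;1 0.024 0 -0.024 0 56 0;1 0.027 0 -0.028 0 63 0;1 0.030 0 -0.032 0 70 0;1 0.033 0 -0.035 0 77 0;1 0.036 0 -0.0375 0 84 0")

```text
time_s: 4.37
eef_pos: [0.4932, 0.0377, 0.1387]
eef_rot: [-0.225, 0.703, 0.627, 0.25]
wrist_force: [-0.7, -0.0, -3.2]
opening: 0.458
grasp_force: 61.1
```

```bash
python3 - <<'E'
from h import *
plan([.002,-.06,.13],45,.014)
E
```

```text
shift [ 0.0011  0.0012 -0.0006] turn deg [-0.   5.7 -0.1] | tcp jig mm [  0.8 -70.4 138.7] tilt/yaw err [ 0.  -5.7  0.1] F [-0.7 -0.  -3.2] t 4.37 open 0.458 gf 61.1
```

Request:
servo_tool(series="1 0.0011 0.0012 -0.0006 0 5.7 0;1 0.0011 0.0012 -0.0006 0 5.7 0;1 0.0011 0.0012 -0.0006 0 5.7 0")

```text
time_s: 4.62
eef_pos: [0.4936, 0.0376, 0.1383]
eef_rot: [-0.255, 0.691, 0.615, 0.281]
wrist_force: [0.6, 0.4, -3.1]
opening: 0.457
grasp_force: 61.2
```

```bash
python3 - <<'E'
from h import *
plan([.002,-.06,.13],45,.014)
d=snap("side","side3.png"); W=cloud(d); J=(W-O)@np.stack([JX,JY,JZ],1)
m=(abs(J[...,0])<.017)&(J[...,1]>-.055)&(J[...,1]<-.02)&(J[...,2]>.085)&(J[...,2]<.2)
P=J[m]; print(len(P),P.min(0),P.max(0))
A=np.c_[P[:,0],P[:,2],np.ones(len(P))]; 
w=np.ones(len(P),bool)
for _ in range(4):
    c,*_=np.linalg.lstsq(A[w],P[w,1],rcond=None); w=abs(A@c-P[:,1])<.003
print("y=",c,"n",w.sum(),"z range",P[w,2].min(),P[w,2].max(),"yaw,tilt deg",np.degrees(c[:2]))
i=cv2.imread("pics/side3.png")[90:210,200:360]; cv2.imwrite("pics/side3c.png",cv2.resize(i,(800,600),interpolation=3))
E
```

```text
shift [ 0.0015  0.0008 -0.0008] turn deg [-0.2  0.4 -0.4] | tcp jig mm [  1.2 -70.4 138.3] tilt/yaw err [ 0.2 -0.4  0.4] F [ 0.6  0.4 -3.1] t 4.62 open 0.457 gf 61.2
630 [-0.01692333 -0.0533535   0.0950063 ] [ 0.01675542 -0.0324807   0.16200999]
y= [ 0.00323016  0.0059958  -0.03683065] n 613 z range 0.09500630217878575 0.16200999434943059 yaw,tilt deg [0.1850744  0.34353378]
```

View pics/side3c.png

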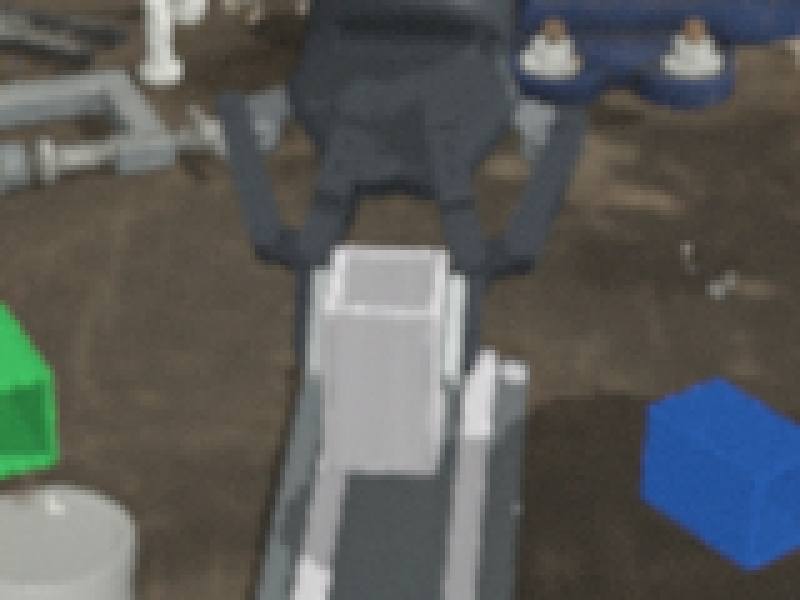

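Crop: the spacer hangs upright (face at (383,390), rim at (390,280)) within 0.4°, over the lane, with its bottom about 90 mm above the plate. I'll lower it.

Request:
servo_tool(series="1 -0.018 0 0.018 0 0 0;1 -0.036 0 0.036 0 0 0;1 -0.050 0 0.050 0 0 0;1 -0.057 0 0.057 0 0 0;1 -0.060 0 0.060 0 0 0;1 -0.0615 0 0.0615 0 0 0;1 -0.0615 0 0.0615 0 0 0;1 -0.0615 0 0.0615 0 0 0")

```text
time_s: 5.33
eef_pos: [0.4953, 0.0377, 0.0545]
eef_rot: [-0.253, 0.689, 0.617, 0.283]
wrist_force: [0.0, -0.2, -2.8]
opening: 0.461
grasp_force: 61.2
```

```bash
cat >> h.py <<'E'
def face(y0,y1,z0,z1,name="side"):
    W=cloud(ctrl.camera(name)); J=(W-O)@np.stack([JX,JY,JZ],1)
    m=(abs(J[...,0])<.03)&(J[...,1]>y0)&(J[...,1]<y1)&(J[...,2]>z0)&(J[...,2]<z1)
    P=J[m]; A=np.c_[P[:,0],P[:,2],np.ones(len(P))]; w=abs(P[:,0])<.017
    for _ in range(5):
        c,*_=np.linalg.lstsq(A[w],P[w,1],rcond=None); w=(abs(A@c-P[:,1])<.003)&(abs(P[:,0])<.02)
    print("face y=",np.round(c,4),"at z40",round(c[1]*.04+c[2],4),"n",w.sum(),"z",np.percentile(P[w,2],[1,99]).round(4),"x",np.percentile(P[w,0],[1,99]).round(4),"yaw,tilt",np.degrees(c[:2]).round(2))
E
python3 - <<'E'
from h import *
plan([.002,-.06,.0385],45,.014)
face(-.05,-.025,.015,.09)
E
```

```text
shift [-0.0041 -0.0009  0.0045] turn deg [0.  0.4 0. ] | tcp jig mm [  2.9 -70.2  54.5] tilt/yaw err [-0.  -0.4 -0. ] F [ 0.  -0.2 -2.8] t 5.33 open 0.461 gf 61.2
face y= [ 0.0085 -0.0006 -0.0359] at z40 -0.0359 n 440 z [0.0302 0.0778] x [-0.0175  0.0191] yaw,tilt [ 0.49 -0.03]
```

Request:
servo_tool(series="1 -0.0015 0 0.0015 0 0 0;1 -0.003 0 0.003 0 0 0;1 -0.0039 0 0.0039 0 0 0;1 -0.0039 0 0.0039 0 0 0;1 -0.0039 0 0.0039 0 0 0")

```text
time_s: 5.8
eef_pos: [0.4945, 0.0378, 0.048]
eef_rot: [-0.254, 0.69, 0.616, 0.283]
wrist_force: [-0.1, 0.0, -2.6]
opening: 0.463
grasp_force: 61.4
```

```bash
python3 - <<'E'
from h import *
plan([.002,-.06,.0385],45,.014)
face(-.05,-.025,.015,.09)
E
```

```text
shift [ 0.0004 -0.0001 -0.0001] turn deg [-0.   0.3 -0.1] | tcp jig mm [  2.1 -70.1  48. ] tilt/yaw err [ 0.  -0.3  0.1] F [-0.1  0.  -2.6] t 5.8 open 0.463 gf 61.4
face y= [ 0.0147  0.0101 -0.0364] at z40 -0.036 n 392 z [0.0269 0.0713] x [-0.0182  0.019 ] yaw,tilt [0.84 0.58]
```

Request:
servo_tool(series="1 -0.0005 0 0.0005 0 0 0;1 -0.0007 0 0.0007 0 0 0;1 -0.0007 0 0.0007 0 0 0;1 -0.0007 0 0.0007 0 0 0")

```text
time_s: 6.18
eef_pos: [0.4946, 0.0377, 0.0478]
eef_rot: [-0.254, 0.689, 0.616, 0.283]
wrist_force: [-2.6, -3.3, 4.9]
opening: 0.456
grasp_force: 62.2
```

Request:
servo_tool(series="-0.3 0 0 0 0 0 0;-0.3 0 0 0 0 0 0;-0.3 0 0 0 0 0 0;-0.3 0 0 0 0 0 0;-0.3 0 0 0 0 0 0;-0.3 0 0 0 0 0 0")

```text
time_s: 6.68
eef_pos: [0.4946, 0.0379, 0.0471]
eef_rot: [-0.254, 0.69, 0.616, 0.283]
wrist_force: [-0.5, -0.1, -0.4]
opening: 0.648
grasp_force: 0.0
```

```bash
python3 - <<'E'
from h import *
plan([.001,-.06,.0385],45,.014)
face(-.05,-.025,.015,.09)
W=cloud(ctrl.camera("top")); J=(W-O)@np.stack([JX,JY,JZ],1)
for lo,hi in((.0,.12),):
    m=(abs(J[...,0])<.022)&(J[...,2]>.067)&(J[...,2]<.076)&(J[...,1]>-.1)&(J[...,1]<.15); P=J[m]
    h,e=np.histogram(P[:,1],bins=np.arange(-.1,.15,.005)); print([(round(a*1000),int(b)) for a,b in zip(e,h) if b])
E
```

```text
shift [ 0.001  -0.0012 -0.0009] turn deg [-0.1  0.3 -0.1] | tcp jig mm [  2.2 -70.   47.1] tilt/yaw err [ 0.1 -0.3  0.1] F [-0.5 -0.1 -0.4] t 6.68 open 0.648 gf 0.0
face y= [ 0.0021  0.0147 -0.0369] at z40 -0.0363 n 394 z [0.026  0.0711] x [-0.0182  0.0191] yaw,tilt [0.12 0.84]
[(-85, 11), (-80, 36), (-75, 11), (-70, 12), (-65, 10), (-60, 11), (-55, 11), (-50, 12), (-45, 12), (-40, 36), (15, 36), (20, 16), (25, 10), (30, 12), (35, 10), (40, 10), (45, 12), (50, 8), (55, 34), (60, 13), (70, 41), (75, 16), (80, 9), (85, 10), (90, 10), (95, 11), (100, 10), (105, 9), (110, 39), (115, 16), (120, 48), (125, 26), (130, 12), (135, 11), (140, 10)]
```

It stands free and upright. Along the lane (mm): fallen spacer -81 to -36, spacer_2 16 to 61, spacer_1 72 to 117, pad 120. I'll re-grip it without load and push along the lane.

Request:
servo_tool(series="-0.3 0 -0.0012 0 0 0 0;1 0 -0.0012 0 0 0 0;1 0 -0.0012 0 0 0 0;1 0 -0.0012 0 0 0 0;1 0 -0.0012 0 0 0 0;1 0 -0.0012 0 0 0 0;1 0 -0.0012 0 0 0 0")

```text
time_s: 7.37
eef_pos: [0.4936, 0.0378, 0.0473]
eef_rot: [-0.254, 0.69, 0.616, 0.283]
wrist_force: [-0.1, -1.3, 3.0]
opening: 0.461
grasp_force: 60.4
```

```bash
python3 - <<'E'
from h import *
plan([.001,-.0,.0385],45,.014)
face(-.05,-.025,.015,.09)
E
```

```text
shift [ 0.0437 -0.0002  0.0416] turn deg [-0.   0.3 -0.1] | tcp jig mm [  1.2 -70.2  47.3] tilt/yaw err [ 0.  -0.3  0.1] F [-0.1 -1.3  3. ] t 7.37 open 0.461 gf 60.4
face y= [ 0.0067 -0.007  -0.0356] at z40 -0.0359 n 401 z [0.0267 0.0713] x [-0.019  0.019] yaw,tilt [ 0.38 -0.4 ]
```

Request:
servo_tool(series="1 0.003 0 0.0027 0 0 0;1 0.0065 0 0.0062 0 0 0;1 0.010 0 0.0097 0 0 0;1 0.0135 0 0.0132 0 0 0;1 0.017 0 0.0167 0 0 0;1 0.0205 0 0.0202 0 0 0;1 0.024 0 0.0237 0 0 0;1 0.0275 0 0.0272 0 0 0;1 0.030 0 0.0297 0 0 0;1 0.032 0 0.0317 0 0 0;1 0.0325 0 0.0322 0 0 0;1 0.0325 0 0.0322 0 0 0")

```text
time_s: 8.42
eef_pos: [0.4986, 0.084, 0.0473]
eef_rot: [-0.254, 0.689, 0.616, 0.283]
wrist_force: [0.1, -1.9, 3.9]
opening: 0.46
grasp_force: 61.0
```

```bash
python3 - <<'E'
from h import *
plan([.001,-.0,.0385],45,.014)
W=cloud(ctrl.camera("top")); J=(W-O)@np.stack([JX,JY,JZ],1)
m=(abs(J[...,0])<.022)&(J[...,2]>.067)&(J[...,2]<.076)&(J[...,1]>-.1)&(J[...,1]<.15); P=J[m]
h,e=np.histogram(P[:,1],bins=np.arange(-.1,.15,.004)); print([(round(a*1000),int(b)) for a,b in zip(e,h) if b])
E
```

```text
shift [ 0.0106 -0.      0.009 ] turn deg [-0.   0.3 -0. ] | tcp jig mm [  1.  -23.8  47.3] tilt/yaw err [ 0.  -0.3  0. ] F [ 0.1 -1.9  3.9] t 8.42 open 0.46 gf 61.0
[(-36, 29), (-32, 19), (-28, 10), (-24, 8), (-20, 9), (-16, 9), (-12, 8), (-8, 10), (-4, 9), (0, 9), (4, 23), (8, 22), (16, 35), (20, 13), (24, 10), (28, 9), (32, 9), (36, 10), (40, 7), (44, 10), (48, 9), (52, 9), (56, 31), (60, 13), (68, 10), (72, 33), (76, 9), (80, 6), (84, 10), (88, 8), (92, 8), (96, 10), (100, 8), (104, 7), (108, 11), (112, 38), (116, 11), (120, 37), (124, 30), (128, 8), (132, 9), (136, 8), (140, 9), (144, 8)]
```

Request:
servo_tool(series="1 0.0012 0 0.0008 0 0 0;1 0.0024 0 0.002 0 0 0;1 0.0036 0 0.0032 0 0 0;1 0.0048 0 0.0044 0 0 0;1 0.006 0 0.0056 0 0 0;1 0.0072 0 0.0068 0 0 0;1 0.0084 0 0.008 0 0 0;1 0.0096 0 0.0092 0 0 0;1 0.0108 0 0.0104 0 0 0;1 0.012 0 0.0116 0 0 0;1 0.0132 0 0.0128 0 0 0;1 0.0132 0 0.0128 0 0 0")

```text
time_s: 9.47
eef_pos: [0.5009, 0.1012, 0.0473]
eef_rot: [-0.253, 0.69, 0.616, 0.283]
wrist_force: [-0.3, -7.2, 4.7]
opening: 0.464
grasp_force: 61.4
```

```bash
cat >> h.py <<'E'
def row():
    W=cloud(ctrl.camera("top")); J=(W-O)@np.stack([JX,JY,JZ],1)
    m=(abs(J[...,0])<.022)&(J[...,2]>.066)&(J[...,2]<.078)&(J[...,1]>-.06)&(J[...,1]<.23); P=J[m]
    h,e=np.histogram(P[:,1],bins=np.arange(-.06,.23,.004)); print([(round(a*1000),int(b)) for a,b in zip(e,h) if b>11])
    W=cloud(snap("side","s%d.png"%int(1000*ctrl.get_obs()["time_s"]))); J=(W-O)@np.stack([JX,JY,JZ],1)
    m=(abs(J[...,0])<.03)&(J[...,2]>.066)&(J[...,1]>.155)&(J[...,1]<.23); P=J[m]
    k=abs(P[:,0])>.008
    print("pointer: wide-part y",np.percentile(P[k,1],[0,10,50,90,100]).round(4),k.sum()) if k.any() else 0
    print("rear-most of narrow", np.percentile(P[~k,1],[0,50,95,100]).round(4) if (~k).any() else 0)
E
python3 - <<'E'
from h import *
plan([.001,-.0,.0385],45,.014)
row()
E
```

```text
shift [-0.0017 -0.0003 -0.0033] turn deg [-0.   0.4 -0. ] | tcp jig mm [ 1.3 -6.4 47.3] tilt/yaw err [ 0.  -0.4  0. ] F [-0.3 -7.2  4.7] t 9.47 open 0.464 gf 61.4
[(-20, 17), (-16, 29), (-12, 13), (20, 15), (24, 38), (28, 36), (68, 39), (72, 39), (76, 12), (112, 32), (116, 23), (120, 38), (124, 29), (172, 20)]
pointer: wide-part y [0.1743 0.1748 0.1861 0.1964 0.1974] 35
rear-most of narrow [0.155  0.1689 0.1768 0.1779]
```

Request:
servo_tool(series="1 0.0008 0 0.0004 0 0 0;1 0.0017 0 0.0009 0 0 0;1 0.0025 0 0.0017 0 0 0;1 0.0033 0 0.0025 0 0 0;1 0.0041 0 0.0033 0 0 0;1 0.0049 0 0.0041 0 0 0;1 0.0057 0 0.0049 0 0 0;1 0.0065 0 0.0057 0 0 0;1 0.0073 0 0.0065 0 0 0;1 0.0078 0 0.007 0 0 0;1 0.0078 0 0.007 0 0 0;1 0.0078 0 0.007 0 0 0")

```text
time_s: 10.57
eef_pos: [0.5021, 0.1105, 0.0473]
eef_rot: [-0.252, 0.69, 0.617, 0.282]
wrist_force: [-1.1, -13.0, 3.4]
opening: 0.462
grasp_force: 61.9
```

```bash
python3 - <<'E'
from h import *
plan([.001,-.0,.0385],45,.014)
row()
E
```

```text
shift [-0.0084 -0.0006 -0.0098] turn deg [ 0.   0.5 -0. ] | tcp jig mm [ 1.6  2.9 47.3] tilt/yaw err [-0.  -0.5  0. ] F [ -1.1 -13.    3.4] t 10.57 open 0.462 gf 61.9
[(-8, 42), (32, 37), (36, 35), (40, 18), (76, 27), (80, 39), (84, 25), (120, 21), (124, 35), (128, 39), (132, 31), (180, 28), (192, 12)]
pointer: wide-part y [0.1823 0.1832 0.1852 0.1954 0.1971] 37
rear-most of narrow [0.1552 0.1713 0.1841 0.1855]
```

Request:
servo_tool(series="1 0.0008 0 0.0005 0 0 0;1 0.0016 0 0.0012 0 0 0;1 0.0024 0 0.002 0 0 0;1 0.0032 0 0.0028 0 0 0;1 0.004 0 0.0036 0 0 0;1 0.0048 0 0.0044 0 0 0;1 0.0054 0 0.005 0 0 0;1 0.0054 0 0.005 0 0 0;1 0.0054 0 0.005 0 0 0;1 0.0054 0 0.005 0 0 0")

```text
time_s: 11.5
eef_pos: [0.503, 0.1172, 0.0474]
eef_rot: [-0.252, 0.69, 0.617, 0.282]
wrist_force: [-3.5, -17.8, 2.4]
opening: 0.462
grasp_force: 62.3
```

```bash
python3 - <<'E'
from h import *
plan([.001,-.0,.0385],45,.014)
row()
face(.025,.06,.06,.09)
import glob,os
f=max(glob.glob("pics/s[0-9]*.png"),key=os.path.getmtime); i=cv2.imread(f)[160:350,205:340]; cv2.imwrite("pics/fin.png",cv2.resize(i,(426,600),interpolation=3))
E
```

```text
shift [-0.0133 -0.0007 -0.0145] turn deg [ 0.   0.5 -0. ] | tcp jig mm [ 1.7  9.8 47.4] tilt/yaw err [-0.  -0.5  0. ] F [ -3.5 -17.8   2.4] t 11.5 open 0.462 gf 62.3
[(-4, 16), (0, 32), (4, 12), (36, 12), (40, 40), (44, 38), (84, 37), (88, 39), (92, 12), (128, 36), (132, 33), (136, 40), (140, 20), (180, 16), (184, 15), (188, 17)]
pointer: wide-part y [0.1848 0.1852 0.1896 0.1953 0.197 ] 45
rear-most of narrow [0.1551 0.1753 0.1902 0.1928]
face y= [ 0.0782 -0.4179  0.0745] at z40 0.0578 n 122 z [0.0603 0.0719] x [-0.0179  0.0186] yaw,tilt [  4.48 -23.94]
```

View pics/fin.png

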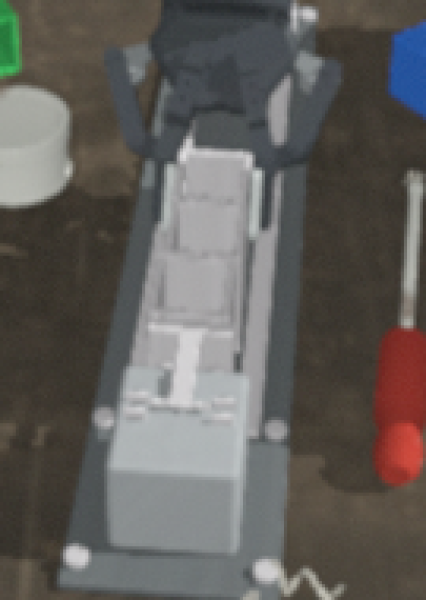

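The row is closed up. The pointer bar at (178,405) sits between the mark pairs at (135,395) and (135,410), so the stop is in about 14.7 mm. I'll hold for 2.5 s and then check that the spacers are upright.

Request:
servo_tool(series="1 0 0 0 0 0 0;1 0 0 0 0 0 0;1 0 0 0 0 0 0;1 0 0 0 0 0 0;1 0 0 0 0 0 0;1 0 0 0 0 0 0;1 0 0 0 0 0 0;1 0 0 0 0 0 0;1 0 0 0 0 0 0;1 0 0 0 0 0 0;1 0 0 0 0 0 0;1 0 0 0 0 0 0")

```text
time_s: 12.65
eef_pos: [0.503, 0.1173, 0.0474]
eef_rot: [-0.252, 0.69, 0.617, 0.282]
wrist_force: [-3.2, -16.8, 3.3]
opening: 0.464
grasp_force: 62.3
```

Request:
servo_tool(series="1 0 0 0 0 0 0;1 0 0 0 0 0 0;1 0 0 0 0 0 0;1 0 0 0 0 0 0;1 0 0 0 0 0 0;1 0 0 0 0 0 0;1 0 0 0 0 0 0;1 0 0 0 0 0 0;1 0 0 0 0 0 0;1 0 0 0 0 0 0;1 0 0 0 0 0 0;1 0 0 0 0 0 0")

```text
time_s: 13.65
eef_pos: [0.503, 0.1172, 0.0474]
eef_rot: [-0.252, 0.69, 0.617, 0.282]
wrist_force: [-4.1, -17.0, 3.7]
opening: 0.462
grasp_force: 62.3
```

Request:
servo_tool(series="1 0 0 0 0 0 0;1 0 0 0 0 0 0;1 0 0 0 0 0 0;1 0 0 0 0 0 0;1 0 0 0 0 0 0;1 0 0 0 0 0 0")

```text
time_s: 14.15
eef_pos: [0.503, 0.1173, 0.0474]
eef_rot: [-0.252, 0.69, 0.617, 0.282]
wrist_force: [-2.4, -17.3, 3.7]
opening: 0.463
grasp_force: 62.3
```

```bash
python3 - <<'E'
from h import *
plan([.001,-.0,.0385],45,.014)
row()
for n in ("top","side"):
  W=cloud(ctrl.camera(n)); J=(W-O)@np.stack([JX,JY,JZ],1)
  for a,b in((0,.042),(.045,.087),(.09,.132)):
    m=(abs(J[...,0])<.021)&(abs(J[...,2]-.071)<.007)&(J[...,1]>a)&(J[...,1]<b); P=J[m]
    A=np.c_[P[:,:2],np.ones(len(P))]; w=np.ones(len(P),bool)
    for _ in range(4):
        c,*_=np.linalg.lstsq(A[w],P[w,2],rcond=None); w=abs(A@c-P[:,2])<.002
    print(n,a,w.sum(),"slope deg x,y",np.degrees(c[:2]).round(2),"mean z",P[w,2].mean().round(4),"x span",P[w,0].min().round(4),P[w,0].max().round(4))
E
```

```text
shift [-0.0133 -0.0006 -0.0145] turn deg [ 0.   0.5 -0. ] | tcp jig mm [ 1.6  9.8 47.4] tilt/yaw err [-0.  -0.5  0. ] F [ -2.4 -17.3   3.7] t 14.15 open 0.463 gf 62.3
[(-4, 15), (0, 32), (36, 14), (40, 38), (44, 40), (84, 39), (88, 39), (92, 12), (128, 35), (132, 33), (136, 38), (140, 21), (168, 12), (176, 12), (180, 15), (184, 16), (188, 12)]
pointer: wide-part y [0.1848 0.1856 0.1902 0.1959 0.197 ] 42
rear-most of narrow [0.155  0.1764 0.1912 0.193 ]
top 0 102 slope deg x,y [ 1.04 -0.37] mean z 0.0721 x span -0.0194 0.021
top 0.045 106 slope deg x,y [0.49 0.01] mean z 0.0716 x span -0.0203 0.0201
top 0.09 90 slope deg x,y [-0.93 -1.88] mean z 0.0717 x span -0.0179 0.0209
side 0 120 slope deg x,y [0.32 0.25] mean z 0.07 x span -0.0198 0.021
side 0.045 124 slope deg x,y [-0.21  0.26] mean z 0.0699 x span -0.0201 0.0198
side 0.09 137 slope deg x,y [-0.33  0.49] mean z 0.07 x span -0.0178 0.021
```

Held steady for 2.6 s with all three spacers upright and the pointer midway. Handing in.

```bash
python3 -c "
from bench import ctrl
print(ctrl.hand_in())"
```

```text
the job is handed in; nothing more can be done
None
```

The fallen spacer now stands behind the other two, and the gripper is holding it and pressing the row against the stop, with the pointer about midway (stop in about 14.7 mm); I handed the job in after 2.6 s steady, and no verdict came back.

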